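Find the slack valve lever and nip up its nut

TASK

One of the three red levers on the water manifold has come loose on its stem; the other two are sound, with only a little play. Find the loose one by rocking the levers gently at their red grips, away from the robot until you feel firm resistance and then back towards the robot until you feel it again, and tighten the domed nut on that lever clockwise until it is fully home. The valves must stay shut, so the yellow pointers on their stems may not turn; do not tighten or undo the nuts of the sound levers, and leave the other things on the bench where they are.

Things in the scene. Friction and masses are not known exactly. Their poses are not given: they have to be found in the camera images.
- manifold: water manifold, base plate 215 x 660 mm; origin on the bench below the middle valve, y along the row. A copper header (top 73 mm above the bench) runs along y at x = +85 mm, a gauge 128 mm high on its -y end. Three alike brass valves, their upright stems at x = 0, y = -200, 0, +200 mm, each with a red lever; where in the row the loose one stands differs each time
- grip_a (a point): centre of the red grip of lever a: 20 mm wide, 76 long, 13 high, 121 mm above the bench, 108 mm from the stem's axis, free space below and beside. y axis outwards along the lever, x across it, away from the robot. It swings level about the stem: under 1 N moves it within its play, then it meets firm resistance; above about 11 N at the grip the valve itself begins to turn
- lever_a (a joint): angle of lever a relative to its stem, rad, growing as the grip swings away from the robot (clockwise from above); 0 is the middle of its play. Play from end to end: sound levers 0.03 to 0.15 rad, the loose one 0.27 to 0.39 rad
- nut_a: steel domed hexagon nut on stem a: 20 mm across flats, flats 14 mm high, 22 mm high with its dome. Origin in the centre of its underside, on the stem's axis, 107 mm above the bench and level with the top of the lever's 24 mm wide steel foot. Flats face its own y axis and every 60 degrees from there; z up
- nut_a_turn (a joint): how far nut a has been turned clockwise seen from above, rad, counted from a chance mark (says nothing of its tightness). Turning takes about 0.35 N m; the nut of the loose lever reaches a hard stop, fully home, after 0.85 to 1.2 rad of tightening and takes the play away as it goes
- pointer_a (a point): tip of the yellow pointer on stem a, 42 mm from the stem's axis on the side opposite to the lever, 101 mm above the bench; it turns only if the valve itself turns (1.2 N m)
- grip_b (a point): centre of the red grip of lever b: 20 mm wide, 76 long, 13 high, 121 mm above the bench, 108 mm from the stem's axis, free space below and beside. y axis outwards along the lever, x across it, away from the robot. It swings level about the stem: under 1 N moves it within its play, then it meets firm resistance; above about 11 N at the grip the valve itself begins to turn
- lever_b (a joint): angle of lever b relative to its stem, rad, growing as the grip swings away from the robot (clockwise from above); 0 is the middle of its play. Play from end to end: sound levers 0.03 to 0.15 rad, the loose one 0.27 to 0.39 rad
- nut_b: steel domed hexagon nut on stem b: 20 mm across flats, flats 14 mm high, 22 mm high with its dome. Origin in the centre of its underside, on the stem's axis, 107 mm above the bench and level with the top of the lever's 24 mm wide steel foot. Flats face its own y axis and every 60 degrees from there; z up
- nut_b_turn (a joint): how far nut b has been turned clockwise seen from above, rad, counted from a chance mark (says nothing of its tightness). Turning takes about 0.35 N m; the nut of the loose lever reaches a hard stop, fully home, after 0.85 to 1.2 rad of tightening and takes the play away as it goes
- pointer_b (a point): tip of the yellow pointer on stem b, 42 mm from the stem's axis on the side opposite to the lever, 101 mm above the bench; it turns only if the valve itself turns (1.2 N m)
- grip_c (a point): centre of the red grip of lever c: 20 mm wide, 76 long, 13 high, 121 mm above the bench, 108 mm from the stem's axis, free space below and beside. y axis outwards along the lever, x across it, away from the robot. It swings level about the stem: under 1 N moves it within its play, then it meets firm resistance; above about 11 N at the grip the valve itself begins to turn
- lever_c (a joint): angle of lever c relative to its stem, rad, growing as the grip swings away from the robot (clockwise from above); 0 is the middle of its play. Play from end to end: sound levers 0.03 to 0.15 rad, the loose one 0.27 to 0.39 rad
- nut_c: steel domed hexagon nut on stem c: 20 mm across flats, flats 14 mm high, 22 mm high with its dome. Origin in the centre of its underside, on the stem's axis, 107 mm above the bench and level with the top of the lever's 24 mm wide steel foot. Flats face its own y axis and every 60 degrees from there; z up
- nut_c_turn (a joint): how far nut c has been turned clockwise seen from above, rad, counted from a chance mark (says nothing of its tightness). Turning takes about 0.35 N m; the nut of the loose lever reaches a hard stop, fully home, after 0.85 to 1.2 rad of tightening and takes the play away as it goes
- pointer_c (a point): tip of the yellow pointer on stem c, 42 mm from the stem's axis on the side opposite to the lever, 101 mm above the bench; it turns only if the valve itself turns (1.2 N m)
- cleaner: blue cleaner bottle, 66 mm wide, 190 mm high, origin under its centre; bystander
- mug: white mug, 80 mm wide, 90 mm high, origin under its centre; bystander
- tape_reel: white reel of thread tape, 54 mm wide, 18 mm high, lying flat, origin under its centre; bystander
- wrench: steel wrench lying on the bench, bystander

How it is judged:
By the outcome, as a careful person would: the job done as asked, in the order asked, and still so for the second after the job is handed in, with the robot touching nothing.
It also fails if it takes over 72 s, if anything falls off the work surface, if the arm or the gripper's body presses on something with over 40 N, if the wrist force passes 120 N, or if a joint passes its speed limit or range.

ROBOT

A 6-joint arm with a two-finger parallel gripper is mounted at the origin on the work surface. World frame = base frame: x ahead of the robot, y to its left, z up, the work surface at z = 0. Lengths are in m, angles in degrees, forces in N, time in s.
With the tool pointing down it reaches from about 0.4 to 0.825 m from the base axis. Payload 7 kg.
Tool frame: the origin (TCP) lies between the finger pads; the fingertips stand 22 mm ahead of it and the grasp point (between the pads) lies 3 mm ahead of it; z points along the fingers, y is the direction in which the jaws open and shut (so a half turn about z gives the same grasp; the last joint's range is limited). The gripper opens to 88 mm and grips with 3 to 60 N. Pads are 19 mm wide; open, the fingers measure 130 mm over their backs; the gripper's body (78 mm by 193 mm) begins 47 mm behind the grasp point.
Start: joints at [80.735, 20.546, 0.682, 0, -70.136, -16.507], TCP at [0.293, 0.608, 0.211] pointing down, gripper open.
Joint ranges: [-176.03, 176.03], [-82.01, 121.73], [-58.28, 71.71], [-173.87, 95.51], [-174.79, -0.11], [-173.66, 173.66]. Speed limits (degrees/s): [136.94, 136.94, 172.46, 180, 180, 180].

INTERFACE

Orientations are given as [roll, pitch, yaw] about the fixed x, y, z axes, in that order (R = Rz(yaw) Ry(pitch) Rx(roll)).
In Python, from plant import telemetry, cams, r gives the robot as it stands.
- The arm moves only by the tool carry_out, never from a script. Its argument "commands" is one flat list of numbers, 5 for each row, row after row: the shift along the world's x, y, z as a fraction of full scale, then the turn about the world's z as a fraction of full scale, then the gripper's target within -1 to 1 (shut at 1, half-way at 0, fully open at -1). In form: [x, y, z, turn, claw, x, y, z, turn, claw, ...]. A call has 1 to 8 rows; each row shifts and turns the commanded pose from where the row before left it; what a row does not reach is not made up. Full scale, the value 1, is 0.04 m for a shift and 4 degrees for a turn. A row lasts 1/10 s, in which the tool goes at most 50 mm and 8.59 degrees, less where a joint would pass 70% of its speed; a pose out of reach is approached as far as the arm can. A call with a number of a shift or a turn outside -1 to 1 is refused whole. A call with a gripper value outside its range is refused whole. The fingers move at their own pace and stop on an object; "grip_force" is the grip in N (left out, the last holds). Time passes only in rows, so rows that do not move let the fingers close. It gives the time, the measured TCP pose, the force and the opening at its end, in the units of the state.
- telemetry.get_state(): the state, without advancing time (a new reading comes with each control period).
- cams.capture(name): name is "side" or "top" or "wrist"; returns a dict with "frame" (420x560x3 uint8, red, green, blue), "camera_matrix" (3x3 intrinsics, pixels), "camera_from_world" (4x4, takes a point from world to camera coordinates); the wrist camera has in their place "mount" (4x4, takes a point from camera to tool coordinates, whose origin is the TCP and whose axes are the flange's). Camera axes: x right, y down, z forward; pixel columns grow to the right and rows downward; lengths in m; the calibration is good to about 2 mm. A picture is of the moment at which its call begins: read the wrist's pose just before it. There is no depth.
- r.close_job(): hands the job in, once; it reports no verdict.
The state is a dict: "time_s": time; "joints": joint angles; "qd": joint speeds; "joint_torque": joint torques, N m; "tcp_pos": TCP position; "eef_rot": TCP orientation; "contact_force": force on the tool from outside, world axes, zero at the start; "moment": the same for the moment, N m; "gripper_width": finger opening in m.
Only numpy, scipy, OpenCV 4.12 (cv2) and the standard library are available. Lean on these libraries where they do the work, as an engineer would, in place of code of your own. Each camera call takes 0.05 s, during which the arm holds its last target. There are 200 camera calls.

## Working session

There is one attempt and no reset: what is moved stays moved. The work goes in short steps, Python scripts to look and compute and a tool call to move; the robot and the scene stay as the last step left them, time stands still between calls to the robot, and variables do not carry over. Pictures are saved under pics/ and viewed, about 8 in all and at most 12, crops included, and the job is handed in when it is done.

Besides the shell and the picture viewer there is one more tool, called as name(argument=value, ...) on one line, values as JSON. carry_out: Moves the arm, as the interface text tells. Shift numbers are shares of 0.04 m and turn numbers shares of 4 degrees, none past 1 either way. Its arguments: {"type":"object","properties":{"commands":{"type":"array"},"grip_force":{"type":"number"}},"required":["commands"]}

```bash
mkdir -p pics; cat > h.py <<'E'
from plant import telemetry, cams, r
import numpy as np, cv2
def cap(n,f):
    s=telemetry.get_state(); c=cams.capture(n); cv2.imwrite('pics/'+f+'.png',c['frame'][:,:,::-1]); np.savez('pics/'+f+'.npz',K=c['camera_matrix'],T=c.get('camera_from_world',c.get('mount')),p=s['tcp_pos'],e=s['eef_rot']); return s,c
E
python3 - <<'E'
from h import *
ims=[]
for n in('top','side'):
    s,c=cap(n,n+'1'); print(n,c['camera_matrix'].tolist(),np.round(c['camera_from_world'],3).tolist())
    ims.append(c['frame'][:,:,::-1])
print(s)
print(cams.capture('wrist')['mount'])
E
```

```text
top [[531.8166010758922, 0.0, 277.75145162554924], [0.0, 531.8166010758922, 217.53914274097613], [0.0, 0.0, 1.0]] [[0.022, -1.0, 0.012, -0.029], [-0.987, -0.023, -0.16, 0.609], [0.16, -0.008, -0.987, 1.504], [0.0, 0.0, 0.0, 1.0]]
side [[447.681077336304, 0.0, 277.8745134378296], [0.0, 447.681077336304, 215.92078767525138], [0.0, 0.0, 1.0]] [[0.95, -0.312, -0.012, -0.57], [-0.167, -0.474, -0.864, 0.186], [0.264, 0.823, -0.503, 1.118], [0.0, 0.0, 0.0, 1.0]]
{'time_s': 0.05, 'joints': array([ 8.07365332e+01,  2.05862421e+01,  6.34258885e-01, -1.99691451e-02,
       -7.01355341e+01, -1.65070060e+01]), 'qd': array([ 0.03620691,  0.01075083,  0.00771297, -0.02087011,  0.01187693,
       -0.01334077]), 'joint_torque': array([-2.07313977e-03, -5.84671104e+01,  2.94060159e+01,  7.02612475e+00,
        1.03092450e-02, -3.68384030e-05]), 'tcp_pos': array([0.29327054, 0.60739446, 0.20968548]), 'eef_rot': array([ 1.79910755e+02, -6.86985583e-03, -2.57772672e+01]), 'contact_force': array([-0.18326787,  0.07956742,  0.29243692]), 'moment': array([0.04070826, 0.01845061, 0.00643416]), 'gripper_width': 0.08752472222553204}
[[-1.42256675e-04 -9.62119965e-01 -2.72626397e-01  7.35007244e-02]
 [ 9.99999811e-01  2.62332915e-05 -6.14380058e-04  4.96776419e-04]
 [ 5.98259208e-04 -2.72626433e-01  9.62119780e-01 -1.74074679e-01]
 [ 0.00000000e+00  0.00000000e+00  0.00000000e+00  1.00000000e+00]]
```

View pics/top1.png

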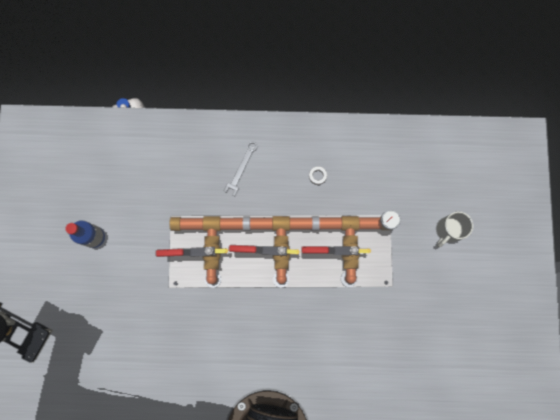

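View pics/side1.png

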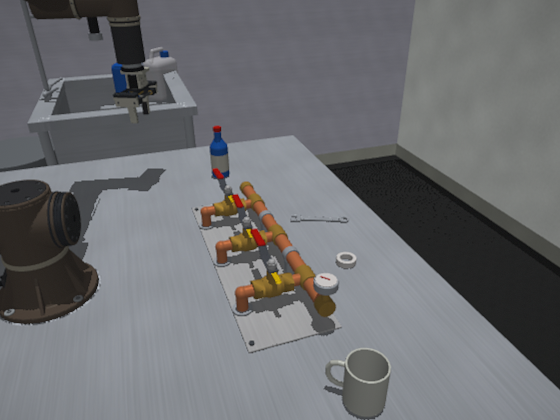

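The top view shows three levers pointing left (+y): grips near (170,253), (242,249), (315,250), nuts near (209,251), (281,251), (353,251), and yellow pointers to the right of each. The side view confirms the layout, with the bottle and the mug well off each end.

```bash
cat >> h.py <<'E'
def ray(K,T,uv,z):
    R=T[:3,:3];o=-R.T@T[:3,3];d=R.T@np.linalg.solve(K,[uv[0],uv[1],1.]);return o+d*(z-o[2])/d[2]
def blobs(im,lo,hi,amin=15):
    h=cv2.cvtColor(im,cv2.COLOR_RGB2HSV);m=cv2.inRange(h,lo,hi)
    n,l,st,c=cv2.connectedComponentsWithStats(m);return [(c[i],st[i,4],l==i) for i in range(1,n) if st[i,4]>=amin]
RED=((0,190,90),(4,255,255));RED2=((176,190,90),(180,255,255));YEL=((24,150,120),(34,255,255))
E
python3 - <<'E'
from h import *
im=cv2.imread('pics/top1.png')[:,:,::-1].copy();d=np.load('pics/top1.npz')
for nm,(lo,hi),z in(('red',RED,.1275),('red2',RED2,.1275),('yel',YEL,.103)):
    for c,a,_ in blobs(im,lo,hi): print(nm,c.round(1),a,ray(d['K'],d['T'],c,z).round(4))
for p in((209,251),(281,251),(353,251)): print(p,ray(d['K'],d['T'],p,.129).round(4))
for p in((177,283),(387,283)): print('screw',ray(d['K'],d['T'],p,.01).round(4))
print('bottle cap',ray(d['K'],d['T'],(72,228),.19))
E
```

```text
(209, 251) [0.4992 0.1713 0.129 ]
(281, 251) [ 0.5037 -0.0257  0.129 ]
(353, 251) [ 0.5083 -0.2233  0.129 ]
screw [0.4144 0.2752 0.01  ]
screw [ 0.4281 -0.3415  0.01  ]
bottle cap [0.54582936 0.52646634 0.19      ]
```

carry_out(commands=[0.3, -0.5, 0.3, -1, -1, 0.3, -0.5, 0.2, -1, -1, 0.3, -0.5, 0, -1, -1, 0.3, -0.5, 0, -1, -1, 0.3, -0.5, 0, -1, -1, 0.3, -0.5, 0, -1, -1, 0.3, -0.5, 0, -1, -1, 0.3, -0.5, 0, -1, -1])

```text
time_s: 0.95
tcp_pos: [0.3898, 0.4468, 0.2303]
eef_rot: [180.0, -0.0, -57.9]
contact_force: [-0.6, -0.4, 0.1]
gripper_width: 0.0879
```

carry_out(commands=[0.3, -0.5, 0, -1, -1, 0.3, -0.5, 0, -1, -1, 0.3, -0.5, 0, -1, -1, 0.3, -0.5, 0, -1, -1, 0.4, -0.5, 0, -1, -1, 0.4, -0.6, 0, -1, -1, 0.4, -0.6, 0, -1, -1, 0.4, -0.6, 0, -1, -1])

```text
time_s: 1.75
tcp_pos: [0.5018, 0.2748, 0.2304]
eef_rot: [180.0, -0.0, -89.9]
contact_force: [0.1, 0.1, 0.6]
gripper_width: 0.0873
```

carry_out(commands=[0, 0, 0, 0, -1, 0, 0, 0, 0, -1])

```text
time_s: 1.95
tcp_pos: [0.5016, 0.2753, 0.2303]
eef_rot: [180.0, -0.0, -89.8]
contact_force: [-0.0, -0.5, 0.2]
gripper_width: 0.0877
```

```bash
python3 - <<'E'
from h import *
s,c=cap('wrist','w1');print(s['tcp_pos'],s['eef_rot'],s['joints'],s['contact_force'])
im=cv2.imread('pics/top1.png');print(cv2.cvtColor(im,cv2.COLOR_BGR2HSV)[253,160:180:4], cv2.cvtColor(im,cv2.COLOR_BGR2HSV)[251,216:226:3])
print(c['camera_matrix'])
E
```

```text
[0.50162788 0.27525063 0.2303455 ] [ 1.79978670e+02 -6.72335983e-03 -8.98257505e+01] [ 4.83310415e+01  1.02034330e+01 -1.08391555e+01 -1.22188606e-02
 -6.89766501e+01 -4.81524078e+01] [-0.04310663 -0.51317774  0.19485529]
[[  0 159 188]
 [  0 158 190]
 [  1 158 192]
 [  1 156 193]
 [  1 155 196]] [[ 28 129 222]
 [ 28 129 226]
 [ 28 130 225]
 [ 25 136 214]]
[[310.61831535   0.         277.41124296]
 [  0.         310.61831535 209.14013575]
 [  0.           0.           1.        ]]
```

View pics/w1.png

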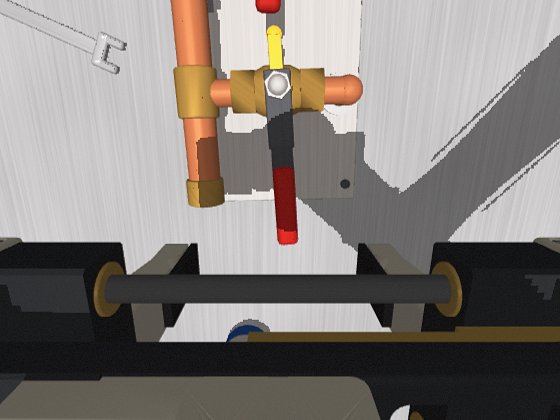

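The wrist view shows lever a clearly: nut at about (278,85), grip from (284,168) to (287,240), pointer tip near (274,28), with the fingers below.

```bash
sed -i '/^RED=/d' h.py; cat >> h.py <<'E'
from scipy.spatial.transform import Rotation as Ro
RED=((0,130,60),(4,255,255));YEL=((24,110,100),(34,255,255))
def load(f):
    im=cv2.imread('pics/'+f+'.png')[:,:,::-1].copy();d=np.load('pics/'+f+'.npz');T=d['T']
    if f[0]=='w':
        W=np.eye(4);W[:3,:3]=Ro.from_euler('xyz',d['e'],degrees=True).as_matrix();W[:3,3]=d['p'];T=np.linalg.inv(W@T)
    return im,d['K'],T
E
python3 - <<'E'
from h import *
for f in('w1','top1'):
    im,K,T=load(f)
    for nm,(lo,hi),z in(('red',RED,.1275),('yel',YEL,.103)):
        for c,a,m in blobs(im,lo,hi,30):
            b=cv2.minAreaRect(np.argwhere(m)[:,::-1].astype(np.float32));print(f,nm,c.round(1),a,ray(K,T,c,z).round(4),np.round(b[1],1))
im,K,T=load('w1')
g=im.astype(int);m=((g.max(2)-g.min(2)<25)&(g.min(2)>100)).astype(np.uint8);m[:66]=0;m[104:]=0;m[:,:258]=0;m[:,298:]=0
print(ray(K,T,(277.5,83.5),.129).round(4),ray(K,T,(277.5,86),.121).round(4))
v=cv2.resize(im[55:115,240:320],None,fx=8,fy=8,interpolation=cv2.INTER_NEAREST);cv2.imwrite('pics/nut.png',v[:,:,::-1])
E
```

```text
w1 red [267.9   5.5] 294 [0.5094 0.1146 0.1275] [12. 24.]
w1 red [285.1 204.9] 1531 [0.4944 0.2759 0.1275] [77.1 21.4]
w1 yel [274.5  47.5] 535 [0.5044 0.1392 0.103 ] [43.  13.9]
top1 red [ 71.1 228.2] 78 [0.5535 0.5526 0.1275] [ 8. 10.]
top1 red [242.3 248.5] 143 [0.5083 0.0806 0.1275] [ 5. 25.]
top1 red [315.  249.5] 152 [ 0.5101 -0.119   0.1275] [ 5. 26.]
top1 red [169.1 252.4] 145 [0.4931 0.2802 0.1275] [ 5. 25.]
top1 yel [219.9 250.6] 50 [0.5034 0.1442 0.103 ] [11.  5.]
top1 yel [292.  251.3] 47 [ 0.5061 -0.0567  0.103 ] [11.  4.]
top1 yel [363.5 250.4] 35 [ 0.5133 -0.2566  0.103 ] [3. 9.]
[0.5017 0.1715 0.129 ] [0.5017 0.1726 0.121 ]
```

View pics/nut.png

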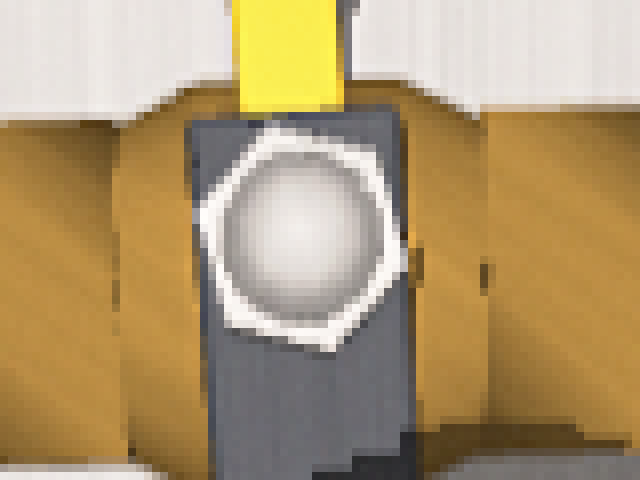

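The crop shows the hexagon of nut a with corners at (275,125), (375,150), (402,258), (333,348), (230,325), (203,215). Next I rock lever a with the jaws straddling its grip.

carry_out(commands=[-0.18, 0.1, 0, 0, 0, 0, 0, -0.5, 0, 0, 0, 0, -0.5, 0, 0, 0, 0, -0.5, 0, 0, 0, 0, -0.5, 0, 0, 0, 0, -0.5, 0, 0, 0, 0, 0, 0, 0, 0, 0, 0, 0, 0], grip_force=20)

```text
time_s: 2.8
tcp_pos: [0.4938, 0.2805, 0.1309]
eef_rot: [180.0, -0.0, -89.7]
contact_force: [0.4, 0.2, 0.4]
gripper_width: 0.0438
```

carry_out(commands=[0.1, 0, 0, 0, 0, 0.1, 0, 0, 0, 0])

```text
time_s: 3.0
tcp_pos: [0.503, 0.2806, 0.1319]
eef_rot: [-179.9, 0.1, -89.7]
contact_force: [0.3, -0.2, 0.1]
gripper_width: 0.0441
```

carry_out(commands=[0.1, 0, 0, 0, 0, 0.05, 0, 0, 0, 0, 0, 0, 0, 0, 0])

```text
time_s: 3.3
tcp_pos: [0.5087, 0.2798, 0.1306]
eef_rot: [-180.0, 0.0, -89.8]
contact_force: [-0.3, -0.8, -0.1]
gripper_width: 0.0437
```

carry_out(commands=[0.05, 0, 0, 0, 0, 0.05, 0, 0, 0, 0])

```text
time_s: 3.5
tcp_pos: [0.5124, 0.2798, 0.1306]
eef_rot: [180.0, 0.0, -89.8]
contact_force: [-0.2, -0.1, -0.7]
gripper_width: 0.0438
```

carry_out(commands=[0.05, 0, 0, 0, 0, 0.02, 0, 0, 0, 0, 0, 0, 0, 0, 0])

```text
time_s: 3.8
tcp_pos: [0.5152, 0.2798, 0.1305]
eef_rot: [180.0, -0.0, -89.8]
contact_force: [-0.4, 0.6, 0.5]
gripper_width: 0.0437
```

carry_out(commands=[0.05, 0, 0, 0, 0, 0.02, 0, 0, 0, 0, 0, 0, 0, 0, 0])

```text
time_s: 4.1
tcp_pos: [0.518, 0.2798, 0.1305]
eef_rot: [180.0, -0.0, -89.8]
contact_force: [-0.6, -0.3, 0.1]
gripper_width: 0.0438
```

carry_out(commands=[0.05, 0, 0, 0, 0, 0, 0, 0, 0, 0])

```text
time_s: 4.3
tcp_pos: [0.5201, 0.2799, 0.1306]
eef_rot: [-180.0, 0.0, -89.8]
contact_force: [-0.6, -0.1, -0.7]
gripper_width: 0.0438
```

carry_out(commands=[0.05, 0, 0, 0, 0, 0, 0, 0, 0, 0])

```text
time_s: 4.5
tcp_pos: [0.5221, 0.2798, 0.1306]
eef_rot: [-180.0, 0.0, -89.8]
contact_force: [-0.6, 0.5, 0.4]
gripper_width: 0.0439
```

carry_out(commands=[0.05, 0, 0, 0, 0, 0, 0, 0, 0, 0])

```text
time_s: 4.7
tcp_pos: [0.5241, 0.2799, 0.1306]
eef_rot: [-180.0, -0.0, -89.8]
contact_force: [0.1, -0.2, -0.3]
gripper_width: 0.0437
```

carry_out(commands=[0.05, 0, 0, 0, 0, 0, 0, 0, 0, 0])

```text
time_s: 4.9
tcp_pos: [0.5261, 0.2799, 0.1305]
eef_rot: [-180.0, -0.0, -89.8]
contact_force: [-0.5, 0.3, -0.5]
gripper_width: 0.0439
```

carry_out(commands=[0.05, 0, 0, 0, 0, 0, 0, 0, 0, 0])

```text
time_s: 5.1
tcp_pos: [0.5281, 0.2799, 0.1306]
eef_rot: [-180.0, 0.0, -89.8]
contact_force: [0.1, -0.6, 0.1]
gripper_width: 0.0436
```

carry_out(commands=[0.05, 0, 0, 0, 0, 0, 0, 0, 0, 0])

```text
time_s: 5.3
tcp_pos: [0.5301, 0.2799, 0.1306]
eef_rot: [-180.0, 0.0, -89.8]
contact_force: [0.7, -0.9, 0.2]
gripper_width: 0.0438
```

```bash
python3 - <<'E'
from h import *
for n,f in(('top','top2'),('wrist','w2')):
    cap(n,f);im,K,T=load(f)
    for nm,(lo,hi),z in(('red',RED,.1275),('yel',YEL,.103)):
        for c,a,m in blobs(im,lo,hi,20): print(f,nm,c.round(1),a,ray(K,T,c,z).round(4))
E
```

```text
top2 red [ 71.1 228.2] 80 [0.5535 0.5526 0.1275]
top2 red [242.3 248.5] 143 [0.5083 0.0806 0.1275]
top2 red [315.  249.5] 148 [ 0.51   -0.119   0.1275]
top2 red [179.7 252. ] 24 [0.4947 0.2514 0.1275]
top2 yel [220.2 250.6] 54 [0.5036 0.1433 0.103 ]
top2 yel [292.  251.2] 45 [ 0.5064 -0.0567  0.103 ]
top2 yel [364.  250.5] 28 [ 0.513  -0.2579  0.103 ]
w2 red [333.6 213.4] 1948 [0.4965 0.2587 0.1275]
w2 yel [323.   15.4] 635 [0.5042 0.1476 0.103 ]
```

View pics/w2.png

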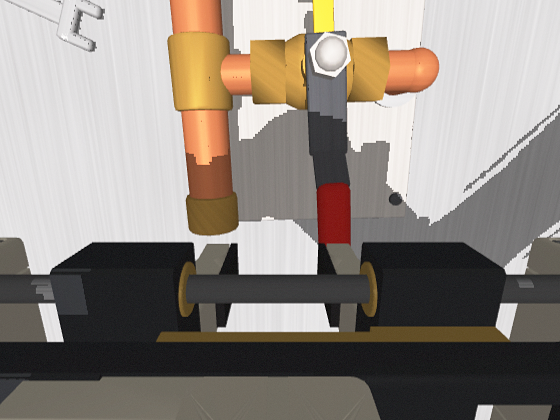

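The wrist view shows the grip (318-352, row 240) disappearing behind the near finger (pad at about 318-333). I need to check whether it really moved, so I'll project the finger and grip corners.

```bash
python3 - <<'E'
from h import *
im,K,T=load('w2')
P=lambda p:(lambda q:(K@q/q[2])[:2].round(0))(T[:3,:3]@np.array(p)+T[:3,3])
for y in(.27,.29):
  for z in(.1086,.13): print('pad',y,z,P((.508,y,z)))
for f,rows in(('w1',(172,205,235)),('w2',(190,215,238))):
    im,K,T=load(f);h=cv2.cvtColor(im,cv2.COLOR_RGB2HSV);m=cv2.inRange(h,*RED)
    for v in rows:
        u=np.flatnonzero(m[v]);print(f,v,u[0],u[-1],ray(K,T,(u[0],v),.1275).round(4),ray(K,T,(u[-1],v),.1275).round(4))
print('stem w2',ray(K,T,(331,53),.129))
d=np.load('pics/w2.npz');print(d['p'],d['e'])
E
```

```text
pad 0.27 0.1086 [310. 222.]
pad 0.27 0.13 [314. 233.]
pad 0.29 0.1086 [309. 249.]
pad 0.29 0.13 [313. 263.]
w1 172 273 293 [0.5055 0.2453 0.1275] [0.4876 0.2453 0.1275]
w1 205 275 295 [0.5037 0.276  0.1275] [0.4852 0.2759 0.1275]
w1 235 277 296 [0.5018 0.3054 0.1275] [0.4837 0.3054 0.1275]
w2 190 318 349 [0.5063 0.2445 0.1275] [0.4883 0.2444 0.1275]
w2 215 318 350 [0.5057 0.2597 0.1275] [0.4867 0.2596 0.1275]
w2 238 318 350 [0.5051 0.2744 0.1275] [0.4857 0.2743 0.1275]
stem w2 [0.50267829 0.17217313 0.129     ]
[0.53000159 0.27984229 0.13055053] [-1.79997775e+02 -2.98665813e-05 -8.97761693e+01]
```

```bash
python3 - <<'E'
from h import *
cap('side','side2');im,K,T=load('side2')
P=lambda p:(lambda q:(K@q/q[2])[:2])(T[:3,:3]@np.array(p)+T[:3,3])
x0,y0=150,90
v=cv2.resize(im[y0:y0+130,x0:x0+160],None,fx=4.5,fy=4.5,interpolation=cv2.INTER_CUBIC)
for p,c in (((.508,.28,.1086),(0,255,0)),((.552,.28,.1086),(0,255,0)),((.53,.28,.1305),(255,0,255)),((.4945,.279,.1275),(0,255,255)),((.5025,.172,.129),(0,0,255))):
    q=P(p);print(p,q.round(1));cv2.circle(v,tuple(int(a) for a in (q-[x0,y0])*4.5),4,c,1)
cv2.imwrite('pics/s2.png',v[:,:,::-1])
E
```

```text
(0.508, 0.28, 0.1086) [222.5 176.7]
(0.552, 0.28, 0.1086) [235.9 174.7]
(0.53, 0.28, 0.1305) [228.8 169.4]
(0.4945, 0.279, 0.1275) [217.9 172. ]
(0.5025, 0.172, 0.129) [227.8 185.3]
```

View pics/s2.png

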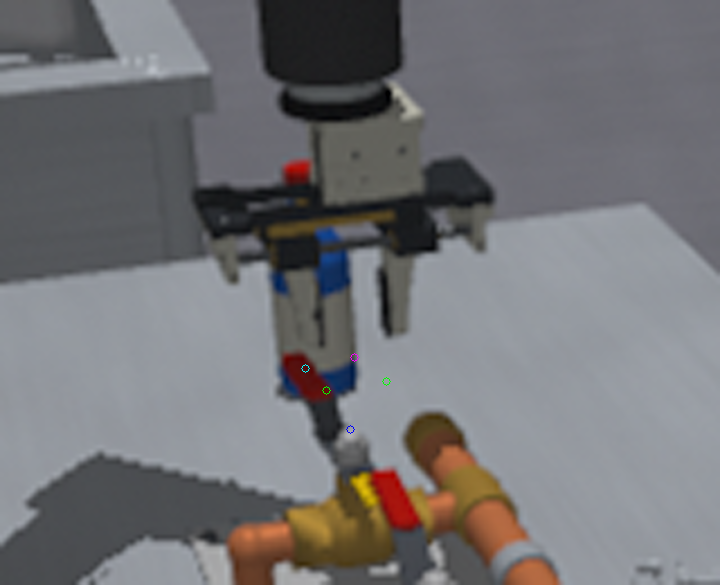

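The side crop shows the fingertips at about (320,345) and (397,333). That is some 45 crop pixels (roughly 30-35 mm) above where the stated tool geometry puts them, so the fingers passed over the grip and lever a has not been rocked yet. I'll back up to centre on the grip, descend about 33 mm further, and watch the force.

carry_out(commands=[-0.45, 0, 0, 0, 0, -0.45, 0, 0, 0, 0, 0, 0, -0.2, 0, 0, 0, 0, -0.2, 0, 0, 0, 0, -0.2, 0, 0, 0, 0, -0.2, 0, 0, 0, 0, 0, 0, 0])

```text
time_s: 6.15
tcp_pos: [0.4935, 0.2791, 0.0968]
eef_rot: [179.9, -0.1, -89.8]
contact_force: [0.3, -0.7, -0.5]
gripper_width: 0.0438
```

```bash
python3 - <<'E'
from h import *
s,c=cap('wrist','w3');s,c=cap('side','side3');print(s['tcp_pos'],s['contact_force'])
im,K,T=load('side3');a=cv2.resize(im[110:210,170:270],(500,500),interpolation=cv2.INTER_CUBIC)
w=load('w3')[0][180:330,200:350];w=cv2.resize(w,None,fx=2,fy=2)
o=np.zeros((500,800,3),np.uint8);o[:,:500]=a;o[:300,500:]=w;cv2.imwrite('pics/m3.png',o[:,:,::-1])
E
```

```text
[0.49379367 0.27933797 0.09753124] [-0.15638409 -0.00922891 -0.03456119]
```

View pics/m3.png

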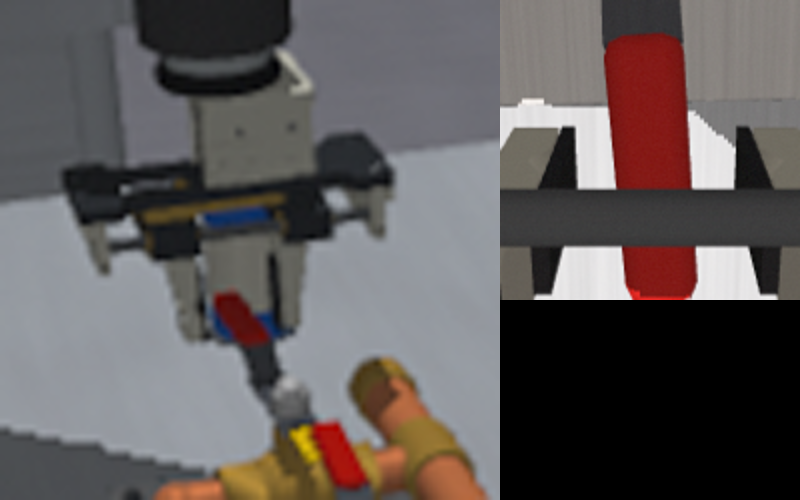

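The grip now sits between the fingertips: in the side crop (left half) the grip is around (240,318) and the tips are near (190,338) and (290,333). I'll rock away first.

carry_out(commands=[0.15, 0, 0, 0, 0, 0.1, 0, 0, 0, 0, 0, 0, 0, 0, 0])

```text
time_s: 6.55
tcp_pos: [0.5048, 0.28, 0.0988]
eef_rot: [-180.0, 0.0, -89.8]
contact_force: [-0.4, 0.2, -0.8]
gripper_width: 0.0438
```

carry_out(commands=[0.05, 0, 0, 0, 0, 0.05, 0, 0, 0, 0, 0, 0, 0, 0, 0])

```text
time_s: 6.85
tcp_pos: [0.5081, 0.2798, 0.0986]
eef_rot: [-180.0, 0.0, -89.8]
contact_force: [0.2, 0.2, -0.4]
gripper_width: 0.0437
```

carry_out(commands=[0.05, 0, 0, 0, 0, 0, 0, 0, 0, 0])

```text
time_s: 7.05
tcp_pos: [0.5099, 0.2798, 0.0985]
eef_rot: [180.0, -0.0, -89.8]
contact_force: [-1.0, 0.3, 0.5]
gripper_width: 0.0438
```

carry_out(commands=[0.05, 0, 0, 0, 0, 0, 0, 0, 0, 0])

```text
time_s: 7.25
tcp_pos: [0.5109, 0.2799, 0.0982]
eef_rot: [179.9, -0.0, -89.8]
contact_force: [-5.2, 1.7, 1.6]
gripper_width: 0.0441
```

carry_out(commands=[-0.25, 0, 0, 0, 0, -0.25, 0, 0, 0, 0, 0, 0, 0, 0, 0])

```text
time_s: 7.55
tcp_pos: [0.4906, 0.2796, 0.0988]
eef_rot: [180.0, 0.0, -89.7]
contact_force: [0.4, 0.4, 0.9]
gripper_width: 0.0439
```

carry_out(commands=[-0.05, 0, 0, 0, 0, -0.05, 0, 0, 0, 0, 0, 0, 0, 0, 0])

```text
time_s: 7.85
tcp_pos: [0.4878, 0.2799, 0.0986]
eef_rot: [-180.0, 0.0, -89.8]
contact_force: [0.4, 0.1, -0.5]
gripper_width: 0.044
```

carry_out(commands=[-0.05, 0, 0, 0, 0, 0, 0, 0, 0, 0])

```text
time_s: 8.05
tcp_pos: [0.4858, 0.2798, 0.0985]
eef_rot: [180.0, 0.0, -89.8]
contact_force: [-0.5, 0.5, -0.8]
gripper_width: 0.0439
```

carry_out(commands=[-0.05, 0, 0, 0, 0, 0, 0, 0, 0, 0])

```text
time_s: 8.25
tcp_pos: [0.4838, 0.2798, 0.0986]
eef_rot: [180.0, 0.0, -89.8]
contact_force: [0.1, -0.7, 0.2]
gripper_width: 0.0438
```

carry_out(commands=[-0.05, 0, 0, 0, 0, 0, 0, 0, 0, 0])

```text
time_s: 8.45
tcp_pos: [0.4817, 0.2798, 0.0986]
eef_rot: [180.0, -0.0, -89.8]
contact_force: [0.1, 0.7, 0.2]
gripper_width: 0.0438
```

carry_out(commands=[-0.05, 0, 0, 0, 0, 0, 0, 0, 0, 0])

```text
time_s: 8.65
tcp_pos: [0.4797, 0.2798, 0.0986]
eef_rot: [180.0, -0.0, -89.8]
contact_force: [-0.5, 0.2, 0.2]
gripper_width: 0.0441
```

carry_out(commands=[-0.05, 0, 0, 0, 0, 0, 0, 0, 0, 0])

```text
time_s: 8.85
tcp_pos: [0.4782, 0.2798, 0.0987]
eef_rot: [-180.0, 0.0, -89.8]
contact_force: [3.0, -0.4, -1.0]
gripper_width: 0.0438
```

carry_out(commands=[-0.05, 0, 0, 0, 0, 0, 0, 0, 0, 0])

```text
time_s: 9.05
tcp_pos: [0.4772, 0.2799, 0.099]
eef_rot: [-179.9, 0.0, -89.7]
contact_force: [8.7, -2.4, -3.4]
gripper_width: 0.0438
```

Lever a stops firmly at TCP x ≈ 0.510 and 0.478. That is about 8.5 mm of travel, or 0.08 rad, so it is sound. On to lever b.

carry_out(commands=[0.42, 0, 0, 0, 0, 0, 0, 0.6, 0, 0, 0, 0, 0.6, 0, 0, 0.1, -1, 0, 0, 0, 0.1, -1, 0, 0, 0, 0.1, -1, 0, 0, 0, 0.1, -1, 0, 0, 0, 0, -1, 0, 0, 0])

```text
time_s: 9.85
tcp_pos: [0.5085, 0.0785, 0.1466]
eef_rot: [180.0, 0.0, -89.8]
contact_force: [0.3, -0.3, 0.3]
gripper_width: 0.044
```

carry_out(commands=[0, 0, 0, 0, 0])

```text
time_s: 9.95
tcp_pos: [0.5075, 0.0763, 0.1464]
eef_rot: [179.9, -0.0, -90.0]
contact_force: [0.7, 0.6, -0.2]
gripper_width: 0.0435
```

```bash
python3 - <<'E'
from h import *
s,c=cap('wrist','w4');print(s['tcp_pos'],s['contact_force'])
im,K,T=load('w4')
for nm,(lo,hi),z in(('red',RED,.1275),('yel',YEL,.103)):
    for c,a,m in blobs(im,lo,hi,60):
        print(nm,c.round(1),a,ray(K,T,c,z).round(4))
        if nm=='red':
            v=int(c[1]);u=np.flatnonzero(m[v]);print(ray(K,T,(u[0],v),.1275),ray(K,T,(u[-1],v),.1275))
E
```

```text
[0.5075343  0.07628181 0.14641018] [ 0.66504199  0.55536519 -0.2384584 ]
red [274.9 228.8] 2584 [0.509  0.0706 0.1275]
[0.5181364  0.07000909 0.1275    ] [0.49973456 0.07001003 0.1275    ]
yel [278.4  22. ] 826 [ 0.5067 -0.0568  0.103 ]
yel [282.1 310.9] 211 [0.5036 0.149  0.103 ]
```

carry_out(commands=[0.02, 0.1, -0.4, 0, 0, 0, 0, -0.4, 0, 0, 0, 0, -0.4, 0, 0, 0, 0, 0, 0, 0])

```text
time_s: 10.4
tcp_pos: [0.508, 0.0841, 0.0966]
eef_rot: [179.8, -0.1, -89.8]
contact_force: [-0.4, -0.4, -0.2]
gripper_width: 0.0439
```

carry_out(commands=[0.1, 0, 0, 0, 0, 0.1, 0, 0, 0, 0, 0, 0, 0, 0, 0])

```text
time_s: 10.7
tcp_pos: [0.5187, 0.0844, 0.0994]
eef_rot: [-179.9, 0.0, -89.8]
contact_force: [-0.3, -0.1, -0.6]
gripper_width: 0.0437
```

carry_out(commands=[0.05, 0, 0, 0, 0, 0.05, 0, 0, 0, 0, 0, 0, 0, 0, 0])

```text
time_s: 11.0
tcp_pos: [0.5218, 0.0838, 0.0987]
eef_rot: [-180.0, 0.0, -89.8]
contact_force: [-0.2, 0.8, 0.7]
gripper_width: 0.0438
```

carry_out(commands=[0.05, 0, 0, 0, 0, 0, 0, 0, 0, 0])

```text
time_s: 11.2
tcp_pos: [0.5236, 0.0838, 0.0986]
eef_rot: [-180.0, -0.0, -89.8]
contact_force: [-0.4, -0.2, 0.4]
gripper_width: 0.0436
```

carry_out(commands=[0.05, 0, 0, 0, 0, 0, 0, 0, 0, 0])

```text
time_s: 11.4
tcp_pos: [0.5257, 0.0838, 0.0985]
eef_rot: [-180.0, -0.0, -89.8]
contact_force: [0.6, 0.3, 0.4]
gripper_width: 0.0441
```

carry_out(commands=[0.05, 0, 0, 0, 0, 0, 0, 0, 0, 0])

```text
time_s: 11.6
tcp_pos: [0.5277, 0.0838, 0.0986]
eef_rot: [-180.0, -0.0, -89.8]
contact_force: [-0.6, -0.0, 0.0]
gripper_width: 0.044
```

carry_out(commands=[0.05, 0, 0, 0, 0, 0, 0, 0, 0, 0])

```text
time_s: 11.8
tcp_pos: [0.5297, 0.0839, 0.0986]
eef_rot: [-180.0, -0.0, -89.8]
contact_force: [-0.3, -0.2, -0.1]
gripper_width: 0.0436
```

carry_out(commands=[0.05, 0, 0, 0, 0, 0, 0, 0, 0, 0])

```text
time_s: 12.0
tcp_pos: [0.5317, 0.0838, 0.0986]
eef_rot: [-180.0, -0.0, -89.8]
contact_force: [-0.0, -0.3, -0.3]
gripper_width: 0.0439
```

carry_out(commands=[0.04, 0, 0, 0, 0, 0, 0, 0, 0, 0])

```text
time_s: 12.2
tcp_pos: [0.5333, 0.0839, 0.0986]
eef_rot: [-180.0, -0.0, -89.8]
contact_force: [-0.3, 0.0, -0.1]
gripper_width: 0.0438
```

carry_out(commands=[0.05, 0, 0, 0, 0, 0, 0, 0, 0, 0])

```text
time_s: 12.4
tcp_pos: [0.5353, 0.0839, 0.0986]
eef_rot: [-180.0, -0.0, -89.8]
contact_force: [0.7, -0.0, -0.2]
gripper_width: 0.0441
```

carry_out(commands=[0.05, 0, 0, 0, 0, 0, 0, 0, 0, 0])

```text
time_s: 12.6
tcp_pos: [0.5373, 0.0839, 0.0986]
eef_rot: [-180.0, -0.0, -89.8]
contact_force: [0.6, -0.7, -0.1]
gripper_width: 0.0437
```

carry_out(commands=[0.04, 0, 0, 0, 0, 0, 0, 0, 0, 0])

```text
time_s: 12.8
tcp_pos: [0.5389, 0.0839, 0.0986]
eef_rot: [-180.0, -0.0, -89.8]
contact_force: [-0.1, 0.5, -0.2]
gripper_width: 0.0438
```

carry_out(commands=[0.04, 0, 0, 0, 0, 0, 0, 0, 0, 0])

```text
time_s: 13.0
tcp_pos: [0.5404, 0.0838, 0.0985]
eef_rot: [180.0, -0.0, -89.8]
contact_force: [0.6, -0.8, 0.8]
gripper_width: 0.0441
```

```bash
python3 - <<'E'
from h import *
s,c=cap('wrist','w5');print(s['tcp_pos'],s['contact_force'])
im,K,T=load('w5')
for nm,(lo,hi),z in(('red',RED,.1275),('yel',YEL,.103)):
    for c,a,m in blobs(im,lo,hi,60):
        print(nm,c.round(1),a,ray(K,T,c,z).round(4))
        if nm=='red':
            for v in(200,220,240):
                u=np.flatnonzero(m[v]);
                if len(u): print(v,u[0],u[-1],ray(K,T,(u[0],v),.1275),ray(K,T,(u[-1],v),.1275))
E
```

```text
[0.54041702 0.08380203 0.09854559] [ 0.57052837 -0.7630831   0.78955653]
red [304.3 229.4] 3526 [0.527  0.0614 0.1275]
200 292 332 [0.53335099 0.04645219 0.1275    ] [0.51408632 0.04637705 0.1275    ]
220 287 327 [0.53563554 0.05657575 0.1275    ] [0.51601483 0.05649864 0.1275    ]
240 284 321 [0.53700654 0.06707648 0.1275    ] [0.51851567 0.06700324 0.1275    ]
red [286.8 309.3] 462 [0.5351 0.1067 0.1275]
```

Lever b really is being pushed: its grip centre is now at x ≈ 0.528. I'll keep going to the firm stop.

carry_out(commands=[0.05, 0, 0, 0, 0, 0, 0, 0, 0, 0])

```text
time_s: 13.25
tcp_pos: [0.5413, 0.0837, 0.0981]
eef_rot: [179.9, -0.0, -89.8]
contact_force: [-4.2, 0.9, 1.9]
gripper_width: 0.0441
```

carry_out(commands=[0.04, 0, 0, 0, 0, 0, 0, 0, 0, 0])

```text
time_s: 13.45
tcp_pos: [0.542, 0.0836, 0.0978]
eef_rot: [179.8, -0.0, -89.8]
contact_force: [-8.8, 2.0, 1.9]
gripper_width: 0.0438
```

carry_out(commands=[0.04, 0, 0, 0, 0, 0, 0, 0, 0, 0])

```text
time_s: 13.65
tcp_pos: [0.5428, 0.0835, 0.0976]
eef_rot: [179.7, -0.0, -89.8]
contact_force: [-9.9, 3.5, 4.0]
gripper_width: 0.044
```

carry_out(commands=[0.04, 0, 0, 0, 0, 0, 0, 0, 0, 0])

```text
time_s: 13.85
tcp_pos: [0.5441, 0.0834, 0.0975]
eef_rot: [179.7, -0.1, -89.8]
contact_force: [-9.8, 2.0, 3.8]
gripper_width: 0.0439
```

The last rows pushed harder than I meant to (about 10 N), and the force stopped rising as the tool moved, so the valve may have crept slightly. I'll back off, finish the rock one check at a time, and then inspect the pointer.

carry_out(commands=[-0.4, 0, 0, 0, 0, -0.4, 0, 0, 0, 0, -0.3, 0, 0, 0, 0, 0, 0, 0, 0, 0])

```text
time_s: 14.25
tcp_pos: [0.5023, 0.0838, 0.0989]
eef_rot: [-180.0, 0.0, -89.7]
contact_force: [0.2, -0.7, 0.5]
gripper_width: 0.0437
```

```bash
cat > ptr.py <<'E'
from h import *
import sys
# pointer directions from wrist/top yellow blob principal axis
for f in sys.argv[1:]:
    im,K,T=load(f)
    for c,a,m in blobs(im,*YEL,30):
        p=np.array([ray(K,T,q[::-1],.103)[:2] for q in np.argwhere(m)]);u,s,v=np.linalg.svd(p-p.mean(0),full_matrices=False)
        d=v[0]*-np.sign(v[0][1]);print(f,p.mean(0).round(4),'n',a,'axis deg from -y',np.degrees(np.arctan2(d[0],-d[1])).round(2),'len',np.ptp((p-p.mean(0))@d).round(4))
E
python3 -c "
from h import *
s,c=cap('top','top6');print(s['tcp_pos'],s['contact_force'])
cap('wrist','w6')"
python3 ptr.py w4 w5 w6 top1 top6
```

```text
[0.50228682 0.08383608 0.09891857] [ 0.21428762 -0.7021738   0.54695735]
w4 [ 0.5067 -0.0567] n 826 axis deg from -y -1.08 len 0.0249
w4 [0.5036 0.149 ] n 211 axis deg from -y 10.66 len 0.0146
w5 [ 0.5055 -0.0454] n 42 axis deg from -y 86.36 len 0.0096
w6 [ 0.5052 -0.0451] n 59 axis deg from -y 86.96 len 0.011
w6 [0.5037 0.1345] n 243 axis deg from -y -36.82 len 0.016
top1 [0.5034 0.1442] n 50 axis deg from -y 4.51 len 0.0308
top1 [ 0.5061 -0.0567] n 47 axis deg from -y -3.18 len 0.031
top1 [ 0.5133 -0.2566] n 35 axis deg from -y -1.49 len 0.0254
top6 [ 0.5056 -0.0554] n 39 axis deg from -y -2.72 len 0.0312
```

carry_out(commands=[-0.1, 0, 0, 0, 0, -0.1, 0, 0, 0, 0, 0, 0, 0, 0, 0])

```text
time_s: 14.65
tcp_pos: [0.4947, 0.0837, 0.0984]
eef_rot: [180.0, -0.0, -89.8]
contact_force: [-1.0, 0.4, -0.5]
gripper_width: 0.0441
```

carry_out(commands=[-0.05, 0, 0, 0, 0, 0, 0, 0, 0, 0])

```text
time_s: 14.85
tcp_pos: [0.493, 0.0838, 0.0985]
eef_rot: [180.0, -0.0, -89.8]
contact_force: [-0.4, 1.1, 0.4]
gripper_width: 0.044
```

carry_out(commands=[-0.05, 0, 0, 0, 0, 0, 0, 0, 0, 0])

```text
time_s: 15.05
tcp_pos: [0.4909, 0.0838, 0.0986]
eef_rot: [180.0, -0.0, -89.8]
contact_force: [0.6, 0.5, -0.2]
gripper_width: 0.044
```

carry_out(commands=[-0.05, 0, 0, 0, 0, 0, 0, 0, 0, 0])

```text
time_s: 15.25
tcp_pos: [0.4889, 0.0838, 0.0986]
eef_rot: [180.0, 0.0, -89.8]
contact_force: [-0.4, 0.3, -0.2]
gripper_width: 0.044
```

carry_out(commands=[-0.03, 0, 0, 0, 0, 0, 0, 0, 0, 0])

```text
time_s: 15.45
tcp_pos: [0.4877, 0.0838, 0.0986]
eef_rot: [180.0, 0.0, -89.8]
contact_force: [-0.9, -0.3, -0.2]
gripper_width: 0.0438
```

carry_out(commands=[-0.03, 0, 0, 0, 0, 0, 0, 0, 0, 0])

```text
time_s: 15.65
tcp_pos: [0.4865, 0.0838, 0.0986]
eef_rot: [180.0, -0.0, -89.8]
contact_force: [0.1, 0.4, 0.1]
gripper_width: 0.0441
```

carry_out(commands=[-0.05, 0, 0, 0, 0, 0, 0, 0, 0, 0])

```text
time_s: 15.85
tcp_pos: [0.4844, 0.0838, 0.0985]
eef_rot: [180.0, -0.0, -89.8]
contact_force: [0.2, -0.2, 0.0]
gripper_width: 0.0439
```

carry_out(commands=[-0.03, 0, 0, 0, 0, 0, 0, 0, 0, 0])

```text
time_s: 16.05
tcp_pos: [0.4834, 0.0838, 0.0986]
eef_rot: [180.0, 0.0, -89.8]
contact_force: [1.2, -0.5, -0.7]
gripper_width: 0.0438
```

carry_out(commands=[-0.04, 0, 0, 0, 0, 0, 0, 0, 0, 0])

```text
time_s: 16.25
tcp_pos: [0.4817, 0.0838, 0.0986]
eef_rot: [180.0, 0.0, -89.8]
contact_force: [0.3, 0.4, -0.3]
gripper_width: 0.0442
```

carry_out(commands=[-0.04, 0, 0, 0, 0, 0, 0, 0, 0, 0])

```text
time_s: 16.45
tcp_pos: [0.4801, 0.0838, 0.0985]
eef_rot: [180.0, 0.0, -89.8]
contact_force: [-0.3, 0.1, 0.2]
gripper_width: 0.0438
```

carry_out(commands=[-0.04, 0, 0, 0, 0, 0, 0, 0, 0, 0])

```text
time_s: 16.65
tcp_pos: [0.479, 0.0839, 0.0987]
eef_rot: [-180.0, 0.0, -89.8]
contact_force: [2.3, -0.9, -1.3]
gripper_width: 0.0439
```

carry_out(commands=[-0.03, 0, 0, 0, 0, 0, 0, 0, 0, 0])

```text
time_s: 16.85
tcp_pos: [0.4784, 0.0839, 0.0989]
eef_rot: [-179.9, 0.0, -89.8]
contact_force: [5.8, -2.8, -2.0]
gripper_width: 0.044
```

Lever b stops firmly at x ≈ 0.541 and 0.4787. That is about 38 mm of travel, or 0.355 rad, so b is the loose lever. I'll go and look at its nut.

carry_out(commands=[0.35, 0, 0, 0, 0, 0.35, 0, 0, 0, 0, 0, 0, 0.6, 0, 0, 0, 0, 0.6, 0, 0, 0, -0.5, 0, 0, 0, 0, -0.5, 0, 0, 0, 0, 0, 0, 0, 0, 0, 0, 0, 0, 0])

```text
time_s: 17.65
tcp_pos: [0.5061, 0.0436, 0.1464]
eef_rot: [180.0, -0.0, -89.9]
contact_force: [0.4, -0.4, 1.3]
gripper_width: 0.0436
```

```bash
python3 - <<'E'
from h import *
s,c=cap('wrist','w7');print(s['tcp_pos'],s['eef_rot'],s['joints'])
im,K,T=load('w7')
P=lambda p:(lambda q:(K@q/q[2])[:2])(T[:3,:3]@np.array(p)+T[:3,3])
q=P((.505,-.027,.121));print(q);x,y=(q-[50,55]).astype(int);y=max(y,0)
cv2.imwrite('pics/n7.png',cv2.resize(im[y:y+110,x:x+100],None,fx=5,fy=5,interpolation=cv2.INTER_NEAREST)[:,:,::-1]);print(x,y)
E
python3 ptr.py w7
```

```text
[0.506103   0.04356055 0.14635186] [ 1.79973697e+02 -7.52127393e-03 -8.98505683e+01] [ 2.70987377e+01  7.92243732e+00 -2.53362905e+01 -6.23591320e-03
 -5.67681278e+01 -2.69458890e+01]
[279.19715217 126.62894883]
229 71
w7 [ 0.5062 -0.0614] n 1017 axis deg from -y -1.93 len 0.0348
w7 [0.507  0.1282] n 150 axis deg from -y 16.18 len 0.0183
```

View pics/n7.png

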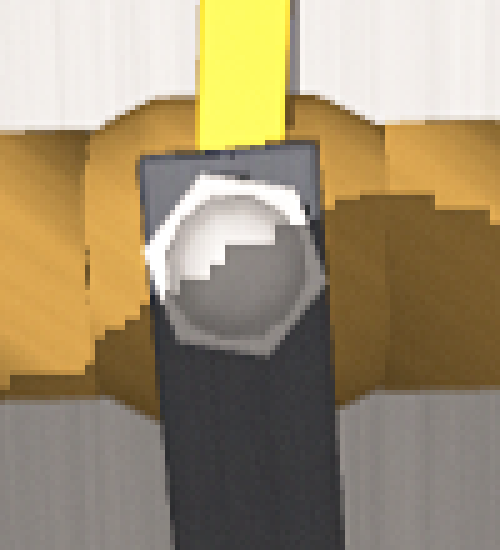

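The crop shows nut b with corners at (205,175), (297,187), (325,275), (268,353), (182,340), (148,255). A jaw turn of +22° lines up with its flats, which leaves the whole tightening swing free of the lever. From the wrist images I put the fingertips about 16 mm above the reported TCP. Next: nut centre and pointer comparison.

```bash
python3 - <<'E'
from h import *
im,K,T=load('w7');V=np.array([(205,175),(297,187),(325,275),(268,353),(182,340),(148,255)])/5-.5+[229,71]
W=np.array([ray(K,T,v,.121)[:2] for v in V]);print(W.mean(0),np.linalg.norm(W-W.mean(0),axis=1).round(4));d=W-W.mean(0);print((np.degrees(np.arctan2(d[:,1],d[:,0]))%60).round(1))
for f in('w4','w7'):
    im,K,T=load(f);m=cv2.inRange(cv2.cvtColor(im,cv2.COLOR_RGB2HSV),*YEL);L=[]
    for v in range(0,110):
        u=np.flatnonzero(m[v])
        if len(u)>8:
            p=ray(K,T,((u[0]+u[-1])/2,v),.103); L.append(p[:2])
    L=np.array(L);k=(L[:,1]>-.068)&(L[:,1]<-.045);a=np.polyfit(L[k,1],L[k,0],1);print(f,k.sum(),L[:,1].min(),'deg',np.degrees(-np.arctan(a[0])),'x at -.06',np.polyval(a,-.06))
E
```

```text
[ 0.50699152 -0.02887313] [0.0113 0.0117 0.0109 0.0113 0.0114 0.0111]
[50.6 51.7 53.8 49.9 52.6 54. ]
w4 42 -0.0687830304016392 deg -0.9383643436308261 x at -.06 0.5066741268346903
w7 38 -0.07775977531184036 deg -1.0824407907685545 x at -.06 0.5062203015746102
```

carry_out(commands=[0.05, -0.5, 0, 1, 0, 0, -0.5, 0, 1, 0, 0, -0.5, 0, 1, 0, 0, -0.31, 0, 1, 0, 0, 0, 0, 1, 0, 0, 0, 0, 0.5, 0, 0, 0, 0, 0, 0, 0, 0, 0, 0, 0])

```text
time_s: 18.5
tcp_pos: [0.5077, -0.0281, 0.1464]
eef_rot: [180.0, 0.0, -67.8]
contact_force: [-0.8, 0.7, -0.2]
gripper_width: 0.0438
```

carry_out(commands=[0, 0, -0.3, 0, 0, 0, 0, -0.3, 0, 0, 0, 0, -0.3, 0, 0, 0, 0, 0, 0, 0])

```text
time_s: 18.9
tcp_pos: [0.5058, -0.0289, 0.1081]
eef_rot: [179.8, 0.0, -67.8]
contact_force: [-1.2, -1.1, -0.1]
gripper_width: 0.044
```

carry_out(commands=[0, 0, -0.1, 0, 0, 0, 0, -0.1, 0, 0, 0, 0, 0, 0, 0])

```text
time_s: 19.2
tcp_pos: [0.5073, -0.0286, 0.1022]
eef_rot: [180.0, 0.0, -67.8]
contact_force: [-0.5, 0.1, -0.6]
gripper_width: 0.0438
```

carry_out(commands=[0, 0, -0.08, 0, 0, 0, 0, -0.05, 0, 0, 0, 0, 0, 0, 0])

```text
time_s: 19.5
tcp_pos: [0.5073, -0.0286, 0.0971]
eef_rot: [180.0, 0.0, -67.8]
contact_force: [-0.2, 0.4, 0.5]
gripper_width: 0.0437
```

```bash
python3 - <<'E'
from h import *
s,c=cap('wrist','w8');print(s['tcp_pos'],s['eef_rot'],s['contact_force'])
im=load('w8')[0];cv2.imwrite('pics/n8.png',cv2.resize(im[200:345,200:360],None,fx=4,fy=4)[:,:,::-1])
s,c=cap('side','s8');im=load('s8')[0];cv2.imwrite('pics/n8.png',np.hstack([cv2.resize(load('w8')[0][190:350,200:360],(400,400)),cv2.resize(im[150:270,200:320],(400,400),interpolation=cv2.INTER_CUBIC)])[:,:,::-1])
E
```

```text
[ 0.50731886 -0.0286163   0.09714007] [ 1.79982482e+02  4.22835670e-03 -6.77756816e+01] [-0.23826662  0.35610679  0.52941823]
```

View pics/n8.png

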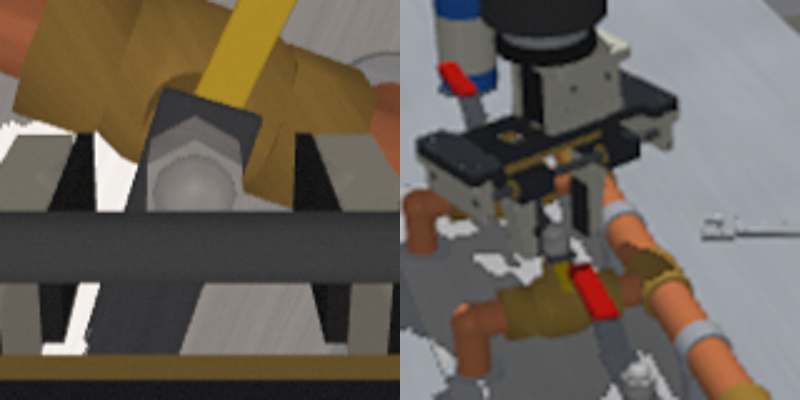

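Nut b is centred between the pads with its flats parallel to them (nut at column 195, pads at 97 and 295). I'll lower 2.5 mm and close.

carry_out(commands=[0, 0, -0.06, 0, 0, 0, 0, 0, 0, 0.3, 0, 0, 0, 0, 0.6, 0, 0, 0, 0, 1, 0, 0, 0, 0, 1, 0, 0, 0, 0, 1], grip_force=50)

```text
time_s: 20.2
tcp_pos: [0.5075, -0.0286, 0.095]
eef_rot: [-180.0, -0.0, -67.8]
contact_force: [-0.0, 0.4, -0.0]
gripper_width: 0.0191
```

```bash
python3 -c "
from h import *
s=telemetry.get_state();print(s['moment'],s['contact_force'],s['gripper_width'],s['eef_rot'],s['tcp_pos'])"
```

```text
[ 0.03205655 -0.05254114 -0.03011974] [-0.02196797  0.41257041 -0.00268402] 0.019132711981990066 [-1.79994268e+02 -1.01873059e-05 -6.77797637e+01] [ 0.50751695 -0.028569    0.09500238]
```

carry_out(commands=[0, 0, 0, -0.5, 1, 0, 0, 0, -0.5, 1, 0, 0, 0, -0.5, 1, 0, 0, 0, -0.5, 1])

```text
time_s: 20.6
tcp_pos: [0.5075, -0.0286, 0.095]
eef_rot: [180.0, -0.0, -75.8]
contact_force: [-0.8, -0.5, 0.7]
gripper_width: 0.0186
```

```bash
cat > st.py <<'E'
from h import *
s=telemetry.get_state();print(s['moment'].round(2),s['contact_force'].round(1),s['gripper_width'],s['eef_rot'][2],s['tcp_pos'].round(4))
E
python3 st.py
```

```text
[0.03 0.06 0.35] [-0.8 -0.5  0.7] 0.018565404971578083 -75.81113488032211 [ 0.5075 -0.0286  0.095 ]
```

carry_out(commands=[0, 0, 0, -1, 1, 0, 0, 0, -1, 1, 0, 0, 0, -1, 1, 0, 0, 0, -1, 1, 0, 0, 0, -1, 1, 0, 0, 0, -1, 1, 0, 0, 0, -1, 1, 0, 0, 0, 0, 1])

```text
time_s: 21.4
tcp_pos: [0.5074, -0.0286, 0.095]
eef_rot: [180.0, -0.0, -103.8]
contact_force: [-1.2, -0.9, 0.8]
gripper_width: 0.019
```

```bash
python3 st.py
```

```text
[0.16 0.23 0.23] [-1.2 -0.9  0.8] 0.0190085669603822 -103.80136423415051 [ 0.5074 -0.0286  0.095 ]
```

carry_out(commands=[0, 0, 0, -0.5, 1, 0, 0, 0, -0.5, 1, 0, 0, 0, -0.5, 1, 0, 0, 0, -0.5, 1, 0, 0, 0, -0.5, 1])

```text
time_s: 21.9
tcp_pos: [0.5074, -0.0285, 0.095]
eef_rot: [180.0, -0.0, -113.7]
contact_force: [-1.1, -0.0, 0.6]
gripper_width: 0.0189
```

```bash
python3 st.py
```

```text
[0.26 0.33 0.38] [-1.1 -0.   0.6] 0.018931286330356446 -113.69195106944007 [ 0.5074 -0.0285  0.095 ]
```

carry_out(commands=[0, 0, 0, -0.35, 1, 0, 0, 0, -0.35, 1])

```text
time_s: 22.1
tcp_pos: [0.5074, -0.0285, 0.095]
eef_rot: [180.0, -0.0, -116.6]
contact_force: [-0.8, 0.7, 1.7]
gripper_width: 0.0193
```

```bash
python3 st.py
```

```text
[0.39 0.5  0.35] [-0.8  0.7  1.7] 0.01930216888691607 -116.56082629671172 [ 0.5074 -0.0285  0.095 ]
```

carry_out(commands=[0, 0, 0, -0.35, 1, 0, 0, 0, -0.35, 1])

```text
time_s: 22.3
tcp_pos: [0.5073, -0.0286, 0.095]
eef_rot: [180.0, -0.0, -119.4]
contact_force: [-2.1, 1.0, 1.9]
gripper_width: 0.0194
```

```bash
python3 st.py
```

```text
[0.51 0.67 0.31] [-2.1  1.   1.9] 0.01939005847792644 -119.44582832501928 [ 0.5073 -0.0286  0.095 ]
```

carry_out(commands=[0, 0, 0, -0.35, 1, 0, 0, 0, -0.35, 1])

```text
time_s: 22.5
tcp_pos: [0.5073, -0.0286, 0.095]
eef_rot: [180.0, -0.0, -122.3]
contact_force: [-2.1, 1.0, 2.4]
gripper_width: 0.0191
```

```bash
python3 st.py
```

```text
[0.61 0.86 0.35] [-2.1  1.   2.4] 0.019077658238341923 -122.2783771677427 [ 0.5073 -0.0286  0.095 ]
```

A sideways couple is building up in the grip (Mx, My), so I'll open briefly and regrip before going on.

carry_out(commands=[0, 0, 0, 0, 0.3, 0, 0, 0, 0, 0.3, 0, 0, 0, 0, 0.3])

```text
time_s: 22.8
tcp_pos: [0.5078, -0.0286, 0.0949]
eef_rot: [-180.0, 0.0, -122.2]
contact_force: [-0.6, 0.2, -0.1]
gripper_width: 0.0306
```

```bash
python3 st.py; python3 - <<'E'
from h import *
cap('wrist','w9');im=load('w9')[0];cap('side','s9')
cv2.imwrite('pics/n9.png',np.hstack([cv2.resize(im[150:350,180:380],(400,400)),cv2.resize(load('s9')[0][150:270,200:320],(400,400),interpolation=cv2.INTER_CUBIC)])[:,:,::-1])
E
```

```text
[ 0.06 -0.09  0.02] [-0.6  0.2 -0.1] 0.03057994045048607 -122.1752823505285 [ 0.5078 -0.0286  0.0949]
```

View pics/n9.png

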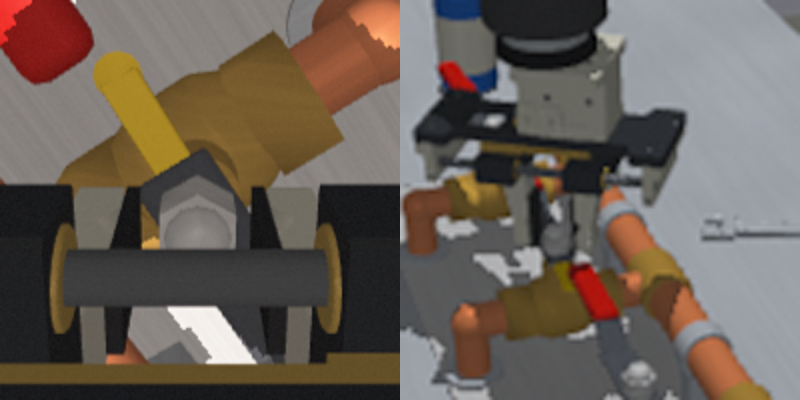

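The nut's flats are still parallel to the pads after the turn (nut centre at (197,230) in the left half), so it followed the gripper, and the couple has cleared. I'll regrip and go on slowly.

carry_out(commands=[0, 0, 0, 0, 1, 0, 0, 0, 0, 1, 0, 0, 0, 0, 1, 0, 0, 0, -0.35, 1, 0, 0, 0, -0.35, 1])

```text
time_s: 23.4
tcp_pos: [0.5074, -0.0285, 0.095]
eef_rot: [180.0, -0.0, -125.1]
contact_force: [-1.7, 1.2, 0.7]
gripper_width: 0.0193
```

```bash
python3 st.py
```

```text
[0.58 0.46 0.34] [-1.7  1.2  0.7] 0.01926610618831358 -125.06938082468648 [ 0.5074 -0.0285  0.095 ]
```

carry_out(commands=[0, 0, 0, -0.3, 1, 0, 0, 0, -0.3, 1])

```text
time_s: 23.6
tcp_pos: [0.5074, -0.0285, 0.0949]
eef_rot: [180.0, -0.0, -127.5]
contact_force: [-1.2, 2.3, 1.4]
gripper_width: 0.0193
```

```bash
python3 st.py
```

```text
[0.73 0.62 0.34] [-1.2  2.3  1.4] 0.019340202917086432 -127.46285348136776 [ 0.5074 -0.0285  0.0949]
```

carry_out(commands=[0, 0, 0, -0.3, 1, 0, 0, 0, -0.3, 1])

```text
time_s: 23.8
tcp_pos: [0.5073, -0.0285, 0.0949]
eef_rot: [180.0, -0.0, -129.9]
contact_force: [-2.1, 2.8, 1.2]
gripper_width: 0.0192
```

```bash
python3 st.py
```

```text
[0.95 0.8  0.35] [-2.1  2.8  1.2] 0.019154606224983616 -129.87015460304355 [ 0.5073 -0.0285  0.0949]
```

carry_out(commands=[0, 0, 0, -0.25, 1, 0, 0, 0, -0.25, 1])

```text
time_s: 24.0
tcp_pos: [0.5074, -0.0285, 0.0949]
eef_rot: [180.0, -0.0, -131.9]
contact_force: [-3.3, 2.3, 1.7]
gripper_width: 0.0189
```

```bash
python3 st.py
```

```text
[1.1  0.96 0.39] [-3.3  2.3  1.7] 0.0189418911318703 -131.85716839417157 [ 0.5074 -0.0285  0.0949]
```

carry_out(commands=[0, 0, 0, -0.25, 1, 0, 0, 0, -0.2, 1])

```text
time_s: 24.2
tcp_pos: [0.5074, -0.0285, 0.0949]
eef_rot: [180.0, -0.0, -133.6]
contact_force: [-3.0, 3.3, 2.3]
gripper_width: 0.0194
```

```bash
python3 st.py
```

```text
[1.2  1.03 0.38] [-3.   3.3  2.3] 0.019373709718065495 -133.6488474073942 [ 0.5074 -0.0285  0.0949]
```

carry_out(commands=[0, 0, 0, -0.2, 1, 0, 0, 0, -0.2, 1])

```text
time_s: 24.4
tcp_pos: [0.5074, -0.0285, 0.0949]
eef_rot: [180.0, -0.0, -135.2]
contact_force: [-3.2, 3.2, 2.8]
gripper_width: 0.0186
```

```bash
python3 st.py
```

```text
[1.38 1.17 0.37] [-3.2  3.2  2.8] 0.018623635160518164 -135.23636854368524 [ 0.5074 -0.0285  0.0949]
```

carry_out(commands=[0, 0, 0, -0.2, 1, 0, 0, 0, -0.2, 1])

```text
time_s: 24.6
tcp_pos: [0.5074, -0.0285, 0.095]
eef_rot: [180.0, -0.0, -136.8]
contact_force: [-3.4, 2.7, 2.7]
gripper_width: 0.0192
```

```bash
python3 st.py
```

```text
[1.49 1.27 0.31] [-3.4  2.7  2.7] 0.019211424736131827 -136.83808833692203 [ 0.5074 -0.0285  0.095 ]
```

carry_out(commands=[0, 0, 0, -0.2, 1, 0, 0, 0, -0.2, 1])

```text
time_s: 24.8
tcp_pos: [0.5074, -0.0285, 0.0949]
eef_rot: [180.0, -0.0, -138.4]
contact_force: [-3.1, 4.9, 1.8]
gripper_width: 0.0189
```

```bash
python3 st.py; python3 -c "
from h import *
cap('wrist','w10')"; python3 ptr.py w7 w9 w10
```

```text
[1.46 1.25 0.51] [-3.1  4.9  1.8] 0.018863032270992217 -138.4314165121912 [ 0.5074 -0.0285  0.0949]
w7 [ 0.5062 -0.0614] n 1017 axis deg from -y -1.93 len 0.0348
w7 [0.507  0.1282] n 150 axis deg from -y 16.18 len 0.0183
w10 [0.5042 0.1488] n 202 axis deg from -y 29.64 len 0.0186
```

carry_out(commands=[0, 0, 0, -0.2, 1, 0, 0, 0, 0, 1])

```text
time_s: 25.05
tcp_pos: [0.5074, -0.0285, 0.0949]
eef_rot: [180.0, -0.0, -139.2]
contact_force: [-3.9, 3.0, 3.3]
gripper_width: 0.0191
```

```bash
python3 st.py
```

```text
[1.41 1.27 0.67] [-3.9  3.   3.3] 0.019100984034531664 -139.1969839879663 [ 0.5074 -0.0285  0.0949]
```

carry_out(commands=[0, 0, 0, -0.2, 1, 0, 0, 0, 0, 1])

```text
time_s: 25.25
tcp_pos: [0.5074, -0.0285, 0.0949]
eef_rot: [180.0, -0.0, -140.0]
contact_force: [-3.5, 4.1, 2.8]
gripper_width: 0.019
```

```bash
python3 st.py
```

```text
[1.48 1.31 0.87] [-3.5  4.1  2.8] 0.01902013898559619 -139.97861647733563 [ 0.5074 -0.0285  0.0949]
```

The moment climbs steadily to 0.87 N m, so the nut is at its hard stop, and that is still below the 1.2 N m that would turn the valve. I'll release, rise, and go back to the earlier viewing pose to check.

carry_out(commands=[0, 0, 0, 0, 0.3, 0, 0, 0, 0, 0, 0, 0, 0, 0, 0, 0, 0, 0.4, 0, 0, 0, 0, 0.4, 0, 0, 0, 0, 0.49, 0, 0, 0, 0, 0, 1, 0, 0, 0.3, 0, 1, 0], grip_force=20)

```text
time_s: 26.05
tcp_pos: [0.508, -0.0172, 0.1473]
eef_rot: [-179.9, 0.1, -131.9]
contact_force: [-0.9, -0.7, -0.0]
gripper_width: 0.0438
```

carry_out(commands=[0, 0.3, 0, 1, 0, 0, 0.3, 0, 1, 0, 0, 0.3, 0, 1, 0, 0, 0.3, 0, 1, 0, 0, 0.3, 0, 1, 0, 0, 0, 0, 1, 0, 0, 0, 0, 1, 0, 0, 0, 0, 1, 0])

```text
time_s: 26.85
tcp_pos: [0.5077, 0.0434, 0.1466]
eef_rot: [-180.0, -0.0, -99.8]
contact_force: [-0.2, 0.7, -0.2]
gripper_width: 0.0435
```

carry_out(commands=[-0.04, 0, 0, 1, 0, 0, 0, 0, 1, 0, 0, 0, 0, 0.5, 0, 0, 0, 0, 0, 0, 0, 0, 0, 0, 0])

```text
time_s: 27.35
tcp_pos: [0.506, 0.0433, 0.1466]
eef_rot: [-180.0, -0.0, -90.1]
contact_force: [0.8, 0.3, -0.4]
gripper_width: 0.0438
```

```bash
python3 st.py; python3 - <<'E'
from h import *
cap('wrist','w11');cap('top','top11');cv2.imwrite('pics/n11.png',cv2.resize(load('w11')[0][:,180:380],None,fx=1.4,fy=1.4)[:,:,::-1])
for f in('w7','w11'):
    im,K,T=load(f);m=cv2.inRange(cv2.cvtColor(im,cv2.COLOR_RGB2HSV),*YEL);L=[]
    for v in range(0,110):
        u=np.flatnonzero(m[v])
        if len(u)>8: L.append(ray(K,T,((u[0]+u[-1])/2,v),.103)[:2])
    L=np.array(L);k=(L[:,1]>-.068)&(L[:,1]<-.045);a=np.polyfit(L[k,1],L[k,0],1);print(f,'deg',np.degrees(-np.arctan(a[0])),'x at -.06',np.polyval(a,-.06),'tip y',L[:,1].min())
    for c,a,mm in blobs(im,*RED,200): print('red',ray(K,T,c,.1275),c,a)
im,K,T=load('top11')
for c,a,mm in blobs(im,*RED,30): print('top red',ray(K,T,c,.1275))
E
python3 ptr.py w7 w11 top1 top11
```

```text
[ 0.03  0.02 -0.03] [ 0.8  0.3 -0.4] 0.04382656153526241 -90.05077747896469 [0.506  0.0433 0.1466]
w7 deg -1.0824407907685545 x at -.06 0.5062203015746102 tip y -0.07775977531184036
red [ 0.51022281 -0.08758195  0.1275    ] [270.16572717  12.28297632] 887
red [0.49995544 0.05479127 0.1275    ] [286.26165168 252.65249387] 1223
red [0.49602451 0.10269111 0.1275    ] [291.07570978 314.5851735 ] 634
w11 deg -1.3917859469229834 x at -.06 0.5063557923013509 tip y -0.07749976918378854
red [ 0.5102444  -0.08784981  0.1275    ] [269.18485523  12.4454343 ] 898
red [0.50994774 0.05505171 0.1275    ] [271.37794613 253.2003367 ] 1188
red [0.51147511 0.10283175 0.1275    ] [269.66666667 314.83866058] 657
top red [0.55341559 0.55274248 0.1275    ]
top red [ 0.51008106 -0.11829095  0.1275    ]
w7 [ 0.5062 -0.0614] n 1017 axis deg from -y -1.93 len 0.0348
w7 [0.507  0.1282] n 150 axis deg from -y 16.18 len 0.0183
w11 [ 0.5063 -0.0612] n 1025 axis deg from -y -1.83 len 0.0346
w11 [0.5023 0.1309] n 73 axis deg from -y -28.88 len 0.0167
top1 [0.5034 0.1442] n 50 axis deg from -y 4.51 len 0.0308
top1 [ 0.5061 -0.0567] n 47 axis deg from -y -3.18 len 0.031
top1 [ 0.5133 -0.2566] n 35 axis deg from -y -1.49 len 0.0254
top11 [ 0.5058 -0.0551] n 40 axis deg from -y -3.82 len 0.0313
```

View pics/n11.png

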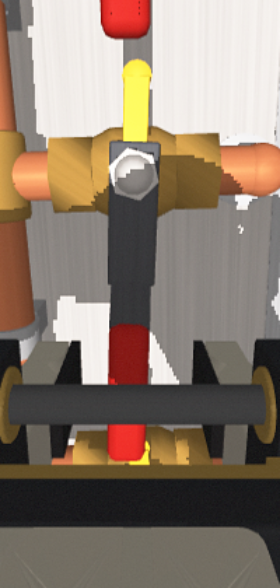

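The lever now lies in line with its pointer ((135,170) to (128,440) in the crop), and the pointer has not moved measurably. I'll do one gentle rock to confirm that the play is gone.

carry_out(commands=[0.12, 0.5, 0, 0, 0, 0, 0.5, 0, 0, 0, 0, 0, -0.4, 0, 0, 0, 0, -0.4, 0, 0, 0, 0, -0.4, 0, 0, 0, 0, 0, 0, 0, 0.1, 0, 0, 0, 0, 0.1, 0, 0, 0, 0])

```text
time_s: 28.25
tcp_pos: [0.5197, 0.0837, 0.0996]
eef_rot: [-179.9, 0.0, -90.0]
contact_force: [0.3, 0.4, -0.3]
gripper_width: 0.0438
```

carry_out(commands=[0.04, 0, 0, 0, 0, 0, 0, 0, 0, 0])

```text
time_s: 28.45
tcp_pos: [0.521, 0.0835, 0.0991]
eef_rot: [-179.9, 0.0, -90.0]
contact_force: [-0.0, -0.2, -0.6]
gripper_width: 0.0435
```

carry_out(commands=[0.03, 0, 0, 0, 0, 0, 0, 0, 0, 0])

```text
time_s: 28.65
tcp_pos: [0.5216, 0.0834, 0.0988]
eef_rot: [-180.0, 0.0, -90.0]
contact_force: [0.1, -0.1, -0.7]
gripper_width: 0.0441
```

carry_out(commands=[0.03, 0, 0, 0, 0, 0, 0, 0, 0, 0])

```text
time_s: 28.85
tcp_pos: [0.5227, 0.0834, 0.0986]
eef_rot: [180.0, -0.0, -90.0]
contact_force: [0.4, -0.4, -0.6]
gripper_width: 0.0434
```

carry_out(commands=[0.03, 0, 0, 0, 0, 0, 0, 0, 0, 0])

```text
time_s: 29.05
tcp_pos: [0.5232, 0.0834, 0.0983]
eef_rot: [179.9, -0.0, -90.0]
contact_force: [-3.8, 0.6, 0.9]
gripper_width: 0.0437
```

carry_out(commands=[-0.25, 0, 0, 0, 0, -0.27, 0, 0, 0, 0, 0, 0, 0, 0, 0, 0, 0, 0, 0, 0])

```text
time_s: 29.45
tcp_pos: [0.5031, 0.0836, 0.099]
eef_rot: [-179.9, 0.0, -89.9]
contact_force: [0.9, -1.1, 0.1]
gripper_width: 0.0439
```

carry_out(commands=[-0.04, 0, 0, 0, 0, 0, 0, 0, 0, 0])

```text
time_s: 29.65
tcp_pos: [0.5016, 0.0835, 0.0986]
eef_rot: [-180.0, 0.0, -90.0]
contact_force: [-0.8, 0.4, -0.2]
gripper_width: 0.0438
```

carry_out(commands=[-0.04, 0, 0, 0, 0, 0, 0, 0, 0, 0])

```text
time_s: 29.85
tcp_pos: [0.4998, 0.0834, 0.0985]
eef_rot: [180.0, -0.0, -90.0]
contact_force: [0.0, -0.3, -0.3]
gripper_width: 0.044
```

carry_out(commands=[-0.04, 0, 0, 0, 0, 0, 0, 0, 0, 0])

```text
time_s: 30.05
tcp_pos: [0.4988, 0.0835, 0.0988]
eef_rot: [-179.9, 0.0, -90.0]
contact_force: [2.8, -1.3, -0.4]
gripper_width: 0.0435
```

The play is gone: resistance at x ≈ 0.523 and 0.499, which leaves about 0.5 mm. I'll withdraw and hand in.

carry_out(commands=[0.31, 0, 0, 0, 0, 0, 0, 0, 0, 0, 0, 0, 0.8, 0, 0, 0, 0, 0.8, 0, 0, 0, 0, 0.8, 0, 0, 0, 0, 0.8, 0, 0, 0, 0, 0, 0, 0, 0, 0, 0, 0, 0])

```text
time_s: 30.85
tcp_pos: [0.5109, 0.0836, 0.227]
eef_rot: [-180.0, 0.1, -90.0]
contact_force: [0.1, -0.2, -0.9]
gripper_width: 0.0439
```

```bash
python3 st.py; python3 -c "
from h import *
r.close_job()"
```

```text
[0.1  0.02 0.07] [ 0.1 -0.2 -0.9] 0.04393413002446149 -89.98936695296943 [0.5109 0.0836 0.227 ]
the job is handed in; nothing more can be done
```

The loose lever was b, the middle one. I tightened its nut clockwise to the hard stop and handed the job in at about 31 s, with the arm clear of everything.

- **Finding it:** lever a had about 0.08 rad of play, so it is sound. Lever b had about 0.355 rad. I did not rock lever c, because only one lever is loose and b was clearly it.
- **Tightening:** I turned the gripper about 72° in all, including grip compliance. The last degrees raised the torque from about 0.35 to 0.87 N m, below the valve's 1.2 N m.
- **Last checks:** a gentle rock of lever b (under 4 N) showed about 0.5 mm of play left. Pointer b's direction changed by about 0.3° at most against the view before tightening, which is within measuring noise. Nothing else was touched.

Some things did not go cleanly:

- **Force too high once:** while rocking lever b away from the robot, the force at the grip reached about 10 N and stopped rising, close to the 11 N at which the valve turns. Comparing views from before and after, the pointer moved no more than about 0.5°, also within noise.
- **Fingertips higher than stated:** the fingertips sit about 38 mm higher than the tool description says. My first pass went over grip a without touching it, and I then repeated that rock lower down.
- **Sideways load on the grip:** a sideways couple built up in the grip while turning the nut, up to about 2 N m at the wrist. I regripped once, and it built up again afterwards.

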